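# Hold the strainer over the brine pot

## Robot

A 7-joint arm with a two-finger parallel gripper is mounted at the origin on the work surface. World frame = base frame: x ahead of the robot, y to its left, z up, the work surface at z = 0. Lengths are in m, angles in rad, forces in N, time in s.
With the tool pointing down it reaches from about 0.425 to 0.875 m from the base axis. Payload 4.7 kg.
Tool frame: the origin (TCP) lies on the centre line of the jaws, within the pads' length; the fingertips stand 14 mm ahead of it and the grasp point (between the pads) lies 5 mm behind it; x points along the fingers, y is the direction in which the jaws open and shut, and the axes are right-handed (so a half turn about x gives the same grasp; the last joint's range is limited). The gripper opens to 85 mm and grips with 20 to 120 N. Pads are 22 mm wide; open, the fingers measure 114 mm over their backs; the gripper's body (76 mm by 85 mm) begins 54 mm behind the grasp point. The pads swing forward as they close: fully open they stand 13 mm farther back than shut.
Start: joints at [1.253, 0.321, -0.07, 1.45, 0.023, 1.371, -0.057], TCP at [0.212, -0.615, 0.245] pointing down, gripper open.
Joint ranges: [-2.86, 2.86], [-0.3, 2.09], [-1.38, 1.24], [0.06, 2.45], [-1.56, 4.7], [0.09, 2.05], [-2.69, 2.69]. Speed limits (rad/s): [2.57, 2.57, 3.14, 3.14, 3.14, 3.14, 3.14].

## Interface

Orientations are given as a unit quaternion [w, x, y, z].
In Python, from cell import ctrl, capture gives the robot as it stands.
- The arm moves only by the tool drive_tool, never from a script. Its arguments are lists of equal length, an entry for each row: "delta_pos": the shift along the tool's x, y, z in cm, a list of three; "rotation": the turn, a rotation vector about the tool's x, y, z in rad, a list of three. A call has 1 to 12 rows; each row is the pose to reach, as a shift and turn from the pose commanded when the call began, along the tool's axes at that moment; what a row does not reach only later rows make up. A row lasts 1/12 s, in which the tool goes at most 41.7 mm and 7.16 degrees, less where a joint would pass 70% of its speed; a pose out of reach is approached as far as the arm can. A call with a gripper value outside its range is refused whole. "jaw" is the gripper's target within -1 to 1 (fully open at 1, half-way at 0, shut at -1), set as the call begins (left out, the last holds). The fingers move at their own pace and stop on an object; "newtons" is the grip in N (left out, the last holds). Time passes only in rows, so rows that repeat a pose let the fingers close. It gives the time, the measured TCP pose, the force and the opening at its end, in the units of the state.
- ctrl.state(): the state, without advancing time (a new reading comes with each control period).
- capture(name): name is "scene" or "top"; returns a dict with "image" (400x640x3 uint8, blue, green, red), "z_map" (400x640 float32, m along the optical axis (not along the pixel's ray), 0 where there is no reading), "intrinsics" (3x3 intrinsics, pixels), "k1" (the pictures are not rectified: a ray, as slopes to the right and down, at radius r is drawn at 1 + k1 r^2 times it, then the intrinsics apply), "rvec" (rotation vector, rad) and "tvec" (3), from world to camera coordinates, as OpenCV has them. Camera axes: x right, y down, z forward; pixel columns grow to the right and rows downward; lengths in m; the calibration is good to about 2 mm. A picture is of the moment at which its call begins.
- ctrl.finish_job(): hands the job in, once; it reports no verdict.
The state is a dict: "time": time; "q": joint angles; "joint_vel": joint speeds; "effort": joint torques, N m; "tcp_pos": TCP position; "eef_rot": TCP orientation; "contact_force": force on the tool from outside, world axes, zero at the start; "moment": the same for the moment, N m; "opening": finger opening in m.
Only numpy, scipy, OpenCV 4.12 (cv2) and the standard library are available. Lean on these libraries where they do the work, as an engineer would, in place of code of your own. Each camera call takes 0.05 s, during which the arm holds its last target. There are 200 camera calls.

## Task

The olives in the open can are about to be drained: pick up the strainer by its handle, lift it over the row of big cans and hold it level over the tall round pot, centred on the mouth, with its foot just clear above the rim (a finger's breadth or two) and not touching the pot. Do not set it down or let go: finish while holding it still there, so that the can can be tipped into it. Leave the pot, the cans, the shallow pan and the pen tumbler where they stand.

Things in the scene. Friction and masses are not known exactly. Their poses are not given: they have to be found in the camera images.
- strainer: Steel strainer: punched round bowl with flat foot (90 mm across), rim 134 mm across, 66 mm high, 0.15 to 0.22 kg, standing on the counter on one side of the cans, the pot on the other. Origin: centre of the foot's underside. A level strap handle runs along its own -x (yaw 0: towards the robot), from the rim to 215 mm from the bowl's axis; a wire rest hook along +x to 85 mm.
- strainer_foot (a point): The centre of the underside of the strainer's foot (the same point as the strainer's origin), its lowest point.
- strainer_grip (a point): Good grip from above on the strainer's handle: middle of the bar (18 mm wide along y, 12 mm thick), 90 mm from the bowl's axis towards -x, 60 mm above the foot's underside. The weight lies about 27 mm from the axis on the handle's side, so the bowl pulls nose-down: grip firmly (30 N or more), no farther out.
- pot: The tall round steel pot, open and empty, 140 mm high, 186 mm across over its rolled rim, the mouth 174 mm across inside; loose, about 0.9 kg. Origin: centre of its underside, on the counter.
- pot_rim (a point): The centre of the pot's mouth, at the height of the top of the rim (140 mm above the counter).
- can_open: Opened big catering can full of olives, 157 mm across, 178 mm high, 2.6 kg, loose, the nearer one of the row of two that stands between the strainer and the pot. Origin: centre of its underside.
- can_shut: Unopened big catering can, 157 mm across, 178 mm high, 3 kg, loose, the farther one of the row. Origin: centre of its underside.
- steam_pan: Shallow rectangular steel pan beyond the cans, 176 (along its y) by 108 mm over its flange, 66 mm high, loose. Origin: centre of its underside. Not needed.
- tumbler: Clear tumbler with three pens, 76 mm across, 100 mm high (the pens reach 155 mm), loose, 0.2 kg. Origin: centre of its underside. Not needed.
Not all that is in view belongs to the job. Leave any yellow look-alike of the pot alone.

How it is judged:
On the way, in this order (a step that is already met when the one before it is completed fails the run):
1. the strainer is gripped and lifted off the counter (contact force between the fingers and strainer above 1 N and height (world z) of strainer_foot above 0.03 m), for 0.1 s.
2. the gripped strainer passes over the row of cans, its foot above their tops (contact force between the fingers and strainer above 1 N and height (world z) of strainer_foot above 0.178 m and world y of strainer_foot between -0.07 and 0.07 m), for 0.04 s.
At the end, for the whole second after the job is handed in: The gripper holds the strainer still over the tall round pot: foot centre within 15 mm of the pot's axis and 4 to 45 mm above the top of its rim, strainer level within 0.14 rad, touching neither the pot nor the cans; pot, cans, shallow pan and tumbler within 15 mm of where they stood (horizontal distance between strainer_foot and pot_rim below 0.015 m and z of strainer_foot in the frame of pot_rim between 0.004 and 0.045 m and angle between strainer's own z axis and vertical below 0.14 rad and contact force between the fingers and strainer above 1 N and contact force between strainer and pot below 0.1 N and contact force between strainer and can_open below 0.1 N and contact force between strainer and can_shut below 0.1 N and linear speed of strainer below 0.02 m/s and angular speed of strainer below 0.2 rad/s and distance of each of pot, can_open, can_shut, steam_pan, tumbler from where it was at the start of the episode below 0.015 m); the arm keeps its last pose, push and grip.
It fails at once if the strainer bumps or rests on the pot (contact force between strainer and pot above 1 N).
It fails at once if the pot is shifted (distance of pot from where it was at the start of the episode above 0.015 m).
It fails at once if a can is shifted or tipped (distance of any of can_open, can_shut from where it was at the start of the episode above 0.015 m or angle between any of can_open, can_shut's own z axis and vertical above 0.15 rad).
It fails at once if the shallow pan or the tumbler is shifted (distance of any of steam_pan, tumbler from where it was at the start of the episode above 0.015 m).
It also fails if it takes over 45 s, if anything falls off the work surface, if the arm or the gripper's body presses on something with over 40 N, if the wrist force passes 120 N, or if a joint passes its speed limit or range.

## Working session

There is one attempt and no reset: what is moved stays moved. The work goes in short steps, Python scripts to look and compute and a tool call to move; the robot and the scene stay as the last step left them, time stands still between calls to the robot, and variables do not carry over. Pictures are saved under pics/ and viewed, about 8 in all and at most 12, crops included, and the job is handed in when it is done.

Besides the shell and the picture viewer there is one more tool, called after "Emit:" as name(argument=value, ...) on one line, values as JSON. drive_tool: Moves the arm, as the interface text tells. Its arguments: {"type":"object","properties":{"delta_pos":{"type":"array","items":{"type":"array","items":{"type":"number"}}},"rotation":{"type":"array","items":{"type":"array","items":{"type":"number"}}},"jaw":{"type":"number"},"newtons":{"type":"number"}},"required":["delta_pos","rotation"]}

```bash
mkdir -p pics
cat > h.py <<'E'
import numpy as np, cv2
from cell import ctrl, capture
from scipy.spatial.transform import Rotation as R
def cloud(c):
    K=np.array(c["intrinsics"]);z=c["z_map"];v,u=np.mgrid[:400,:640]
    xd=(u-K[0,2])/K[0,0];yd=(v-K[1,2])/K[1,1];x,y=xd.copy(),yd.copy()
    for _ in range(10):
        f=1+c["k1"]*(x*x+y*y);x,y=xd/f,yd/f
    M=cv2.Rodrigues(np.array(c["rvec"],float))[0]
    P=(np.stack([x*z,y*z,z],-1)-np.array(c["tvec"]).ravel())@M
    P[z<=0]=np.nan
    return P
def toolR(s):
    w,x,y,z=s["eef_rot"];return R.from_quat([x,y,z,w])
E
python3 - <<'E'
from h import *
for n in("scene","top"):
    c=capture(n);cv2.imwrite(f"pics/{n}0.png",c["image"]);np.save(n+"0.npy",cloud(c))
s=ctrl.state();print(s);print(toolR(s).as_matrix().round(3))
E
```

```text
{'time': 0.1, 'q': array([ 1.25308024,  0.32173562, -0.07011753,  1.45152981,  0.02260483,
        1.37079119, -0.05693128]), 'joint_vel': array([ 0.00102579, -0.00149829,  0.00057786, -0.00233806, -0.00060719,
       -0.00147746,  0.00034245]), 'effort': array([-2.47225844e-04, -4.94878399e+01, -3.84122031e-01, -3.15209270e+01,
        1.30112196e-02,  7.48710096e-03,  2.79597589e-05]), 'tcp_pos': array([ 0.21157384, -0.61413301,  0.24435335]), 'eef_rot': array([-0.11620826, -0.69726764, -0.11736581,  0.6975233 ]), 'contact_force': array([ 0.46789404, -0.4026522 ,  0.76599739]), 'moment': array([ 0.01800602,  0.00438675, -0.01445764]), 'opening': 0.0856582572529817}
[[-0.001  0.326 -0.945]
 [ 0.002 -0.945 -0.326]
 [-1.    -0.002  0.   ]]
```

View pics/scene0.png

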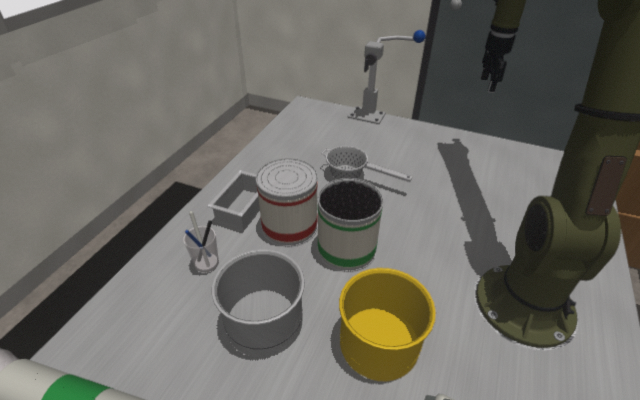

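View pics/top0.png

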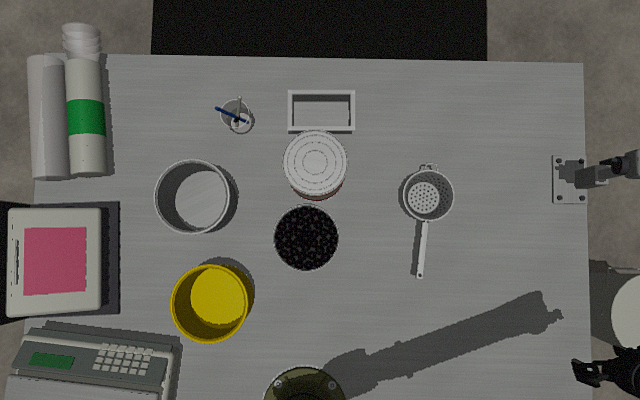

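The scene picture shows the strainer behind the cans, with its handle ending at about (408,178). There are two pots: grey steel at scene (258,300) / top (193,197), and yellow at scene (387,320) / top (210,302). The grey one is the steel pot described and the yellow one is the look-alike. In the top view the strainer bowl is at (428,193) and its handle runs to (420,277). I'll measure these and confirm both in one crop.

Run:
```python
from h import *
from scipy.optimize import least_squares
P=np.load("top0.npy")
def fit(name,box,zlo,zhi,r=None):
    u0,v0,u1,v1=box;p=P[v0:v1,u0:u1].reshape(-1,3);p=p[(p[:,2]>zlo)&(p[:,2]<zhi)]
    f=lambda a:np.hypot(p[:,0]-a[0],p[:,1]-a[1])-a[2]
    a=least_squares(f,[*p[:,:2].mean(0),.08],loss="soft_l1",f_scale=.003).x
    print(name,len(p),a.round(4),"z",np.median(p[:,2]).round(4),"ext",p[:,:2].min(0).round(3),p[:,:2].max(0).round(3))
fit("pot",(145,150,245,245),.130,.15)
fit("yellow",(160,255,260,350),.10,.15)
fit("open",(265,195,345,280),.170,.19)
fit("shut",(275,125,352,203),.170,.19)
fit("strbowl",(398,160,458,222),.055,.075)
for n,b,lo in(("handle",(405,225,440,285),.03),("tumb",(205,85,265,140),.03),("pan",(280,82,362,137),.04),("lever",(545,140,639,210),.03)):
    p=P[b[1]:b[3],b[0]:b[2]].reshape(-1,3);p=p[p[:,2]>lo]
    print(n,len(p),p.min(0).round(3),p.max(0).round(3))
    if n=="handle":
        m=p.mean(0);d=np.linalg.svd(p[:,:2]-m[:2])[2][0];print(m,d,np.degrees(np.arctan2(d[1],d[0])))
        for x in np.arange(.2,.5,.02):
            q=p[abs(p[:,0]-x)<.01]
            if len(q):print(x.round(2),q[:,1].mean().round(4),np.median(q[:,2]).round(4))
im=cv2.imread("pics/top0.png")
cv2.imwrite("pics/c1.png",np.hstack([cv2.resize(im[145:350,145:265],None,fx=2.8,fy=2.8),cv2.resize(im[145:350,370:490],None,fx=2.8,fy=2.8)]))
```

```text
pot 1010 [0.5421 0.2796 0.0874] z 0.1376 ext [0.45  0.188] [0.634 0.372]
yellow 1436 [0.2894 0.2258 0.0869] z 0.1362 ext [0.195 0.136] [0.381 0.319]
open 2138 [4.487e-01 3.000e-04 5.930e-02] z 0.1733 ext [ 0.371 -0.077] [0.525 0.078]
shut 3427 [ 0.6252 -0.016   0.0552] z 0.1744 ext [ 0.548 -0.094] [0.703 0.062]
strbowl 605 [ 0.5645 -0.3061  0.0628] z 0.0628 ext [ 0.496 -0.374] [ 0.65 -0.24]
handle 411 [ 0.352 -0.308  0.054] [ 0.487 -0.275  0.071]
[ 0.4191341  -0.29033668  0.06436253] [-0.9937541   0.11159208] 173.592900017387
0.36 -0.2838 0.0649
0.38 -0.2859 0.0651
0.4 -0.2882 0.0652
0.42 -0.2905 0.0642
0.44 -0.2926 0.0645
0.46 -0.295 0.064
0.48 -0.2968 0.0647
tumb 690 [0.721 0.153 0.03 ] [0.795 0.228 0.157]
pan 1272 [ 0.684 -0.114  0.04 ] [0.837 0.061 0.181]
lever 1358 [ 0.591 -0.746  0.03 ] [ 0.649 -0.664  0.278]
```

View pics/c1.png

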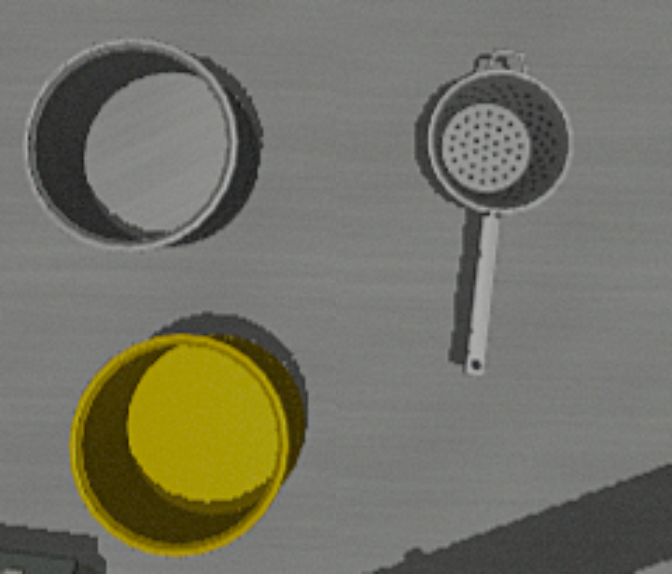

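The crop confirms the grey steel pot, axis about (0.542, 0.280). The strainer axis is about (0.565, -0.307) with yaw -6.4°, which puts the grip at (0.4755, -0.297, 0.060). First I move above the grip and look.

Emit:
drive_tool(delta_pos=[[0.3,-0.7,-1.2],[1,-2.2,-3.6],[2,-4.2,-7],[3,-6.4,-10.6],[4,-8.5,-14],[5,-10.7,-17.6],[6,-12.8,-21.1],[7,-15,-24.7],[8,-17.1,-28.2],[9,-19.2,-31.8],[9.3,-21,-34.6],[9.4,-21.4,-35.3]], rotation=[[0.02,0,0],[0.06,0,0],[0.1,0,0],[0.15,0,0],[0.2,0,0],[0.25,0,0],[0.3,0,0],[0.35,0,0],[0.39,0,0],[0.42,0,0],[0.444,0,0],[0.444,0,0]], jaw=1, newtons=70)

```text
time: 1.1
tcp_pos: [0.4799, -0.2888, 0.15]
eef_rot: [-0.038, 0.706, -0.035, -0.706]
contact_force: [-0.1, 0.7, 0.8]
opening: 0.0854
```

Emit:
drive_tool(delta_pos=[[0,0,0],[0,0,0],[0,0,0]], rotation=[[0,0,0],[0,0,0],[0,0,0]])

```text
time: 1.35
tcp_pos: [0.4746, -0.299, 0.1512]
eef_rot: [0.04, -0.706, 0.041, 0.706]
contact_force: [-0.9, 0.6, -1.0]
opening: 0.0854
```

Run:
```python
from h import *
s=ctrl.state();T=toolR(s);print(s["tcp_pos"],s["q"].round(3));print(T.as_matrix().round(3))
print("to grip, tool cm",T.inv().apply(np.array([.4755,-.297,.055])-s["tcp_pos"])*100)
c=capture("scene");cv2.imwrite("pics/s1.png",cv2.resize(c["image"][90:240,300:500],None,fx=4,fy=4))
```

```text
[ 0.4745913  -0.29895575  0.15121874] [ 0.768  0.214 -0.286  1.786  0.067  1.152 -1.224]
[[-0.001 -0.114 -0.993]
 [-0.001 -0.993  0.114]
 [-1.     0.001  0.001]]
to grip, tool cm [ 9.62162738 -0.21347976 -0.07534804]
```

View pics/s1.png

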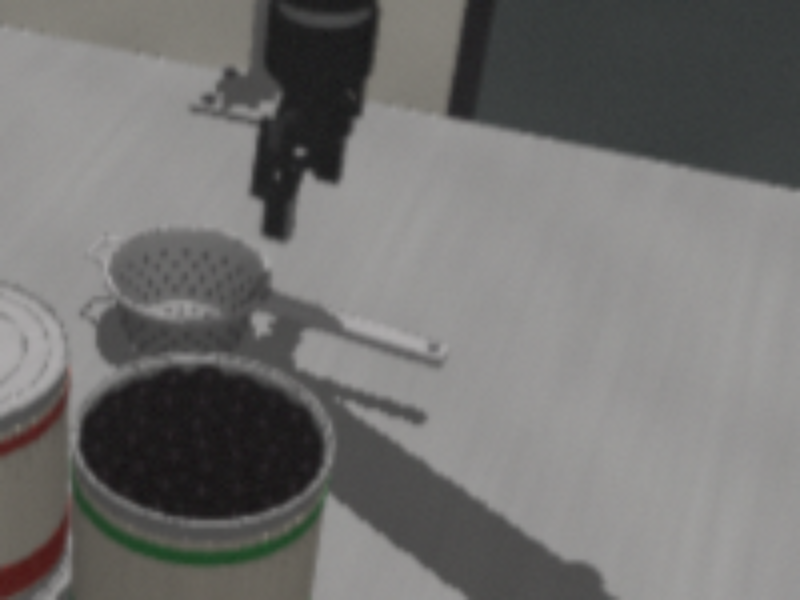

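The open fingers, at (275,200) in the crop, straddle the inner end of the handle at about (300,310), which matches the numbers. Next I go down and close.

Emit:
drive_tool(delta_pos=[[0.8,-0.1,0],[2,-0.2,0],[3.2,-0.2,0],[4.4,-0.2,0],[5.6,-0.2,0],[6.8,-0.2,0],[7.8,-0.2,0],[8.6,-0.2,0],[9.3,-0.2,0],[9.6,-0.2,0],[9.6,-0.2,0],[9.6,-0.2,0]], rotation=[[0,0,0],[0,0,0],[0,0,0],[0,0,0],[0,0,0],[0,0,0],[0,0,0],[0,0,0],[0,0,0],[0,0,0],[0,0,0],[0,0,0]])

```text
time: 2.4
tcp_pos: [0.4762, -0.2954, 0.0555]
eef_rot: [-0.04, 0.706, -0.04, -0.706]
contact_force: [0.4, -0.6, 0.5]
opening: 0.0855
```

Emit:
drive_tool(delta_pos=[[0,0,0],[0,0,0],[0,0,0],[0,0,0],[0,0,0],[0,0,0],[0,0,0],[0,0,0],[0,0,0],[0,0,0]], rotation=[[0,0,0],[0,0,0],[0,0,0],[0,0,0],[0,0,0],[0,0,0],[0,0,0],[0,0,0],[0,0,0],[0,0,0]], jaw=-1, newtons=70)

```text
time: 3.23
tcp_pos: [0.4761, -0.2954, 0.0556]
eef_rot: [-0.04, 0.706, -0.04, -0.706]
contact_force: [-0.8, 0.4, 3.5]
opening: 0.0166
```

Emit:
drive_tool(delta_pos=[[-0.5,0,0],[-1.5,0,0],[-3.2,0,0],[-5.4,0,0],[-7.8,0,0],[-10.4,0,0],[-13,0,0],[-15.6,0,0],[-18,0,0],[-20,0,0],[-21.5,0,0],[-22,0,0]], rotation=[[0,0,0],[0,0,0],[0,0,0],[0,0,0],[0,0,0],[0,0,0],[0,0,0],[0,0,0],[0,0,0],[0,0,0],[0,0,0],[0,0,0]])

```text
time: 4.23
tcp_pos: [0.4768, -0.2955, 0.2786]
eef_rot: [-0.039, 0.707, -0.04, -0.705]
contact_force: [1.2, -0.5, -2.1]
opening: 0.0168
```

Emit:
drive_tool(delta_pos=[[0,0,0],[0,0,0],[0,0,0],[0,0,0]], rotation=[[0,0,0],[0,0,0],[0,0,0],[0,0,0]])

```text
time: 4.57
tcp_pos: [0.4753, -0.2949, 0.2737]
eef_rot: [0.04, -0.705, 0.039, 0.707]
contact_force: [0.1, -0.4, -2.2]
opening: 0.0165
```

```bash
cat >> h.py <<'E'
from scipy.optimize import least_squares
def strainer(P,s,view=None):
    """rim circle near expected place, and plane tilt of rim + handle"""
    T=toolR(s).as_matrix();g=s["tcp_pos"]+np.array([0,0,.005]);ax=T[:,2]*-1  # tool -z = strainer +x
    ax=ax*np.sign(1);c=g+.09*ax
    p=P.reshape(-1,3);p=p[np.isfinite(p[:,0])]
    d=np.hypot(p[:,0]-c[0],p[:,1]-c[1]);k=(d>.055)&(d<.075)&(abs(p[:,2]-g[2]-.004)<.02)
    a=p[k];f=lambda v:np.hypot(np.hypot(a[:,0]-v[0],a[:,1]-v[1])-.066,a[:,2]-v[2]-v[3]*(a[:,0]-c[0])-v[4]*(a[:,1]-c[1]))
    r=least_squares(f,[c[0],c[1],g[2],0,0],loss="soft_l1",f_scale=.002)
    v=r.x;print("n",k.sum(),"expected",c.round(4),"rim c",v[:3].round(4),"slopes",v[3:].round(3),"foot z~",(v[2]-.065).round(4))
    return v
E
python3 - <<'E'
from h import *
s=ctrl.state();print(s["tcp_pos"],s["q"].round(2),s["contact_force"],s["opening"])
for n in("top","scene"):
    c=capture(n);P=cloud(c);v=strainer(P,s)
    cv2.imwrite(f"pics/{n}2.png",c["image"])
a=cv2.imread("pics/top2.png")[120:300,330:500];b=cv2.imread("pics/scene2.png")[40:220,290:460]
cv2.imwrite("pics/c2.png",cv2.resize(np.hstack([a,b]),None,fx=2.3,fy=2.3))
E
```

```text
[ 0.47526873 -0.29489858  0.27373698] [ 0.77  0.13 -0.29  1.63  0.04  1.39 -1.21] [ 0.14925384 -0.42178268 -2.19037748] 0.016463699135172052
n 819 expected [ 0.5647 -0.305   0.2785] rim c [ 0.5598 -0.3045  0.2791] slopes [-0.016  0.024] foot z~ 0.2141
n 476 expected [ 0.5647 -0.305   0.2785] rim c [ 0.5608 -0.3021  0.2761] slopes [0.028 0.019] foot z~ 0.2111
```

View pics/c2.png

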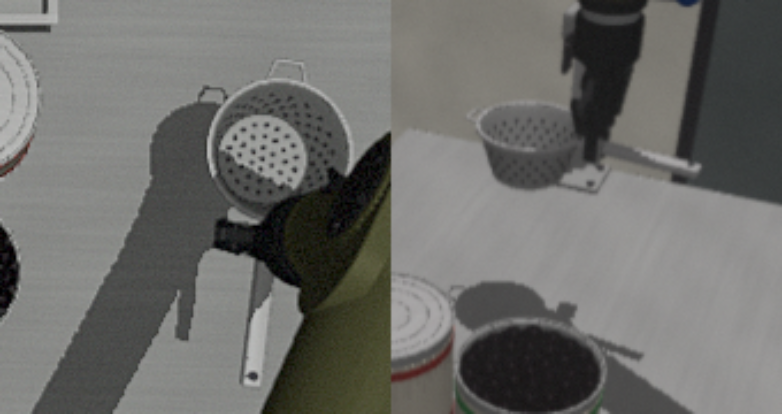

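The strainer is held level with its foot at about z 0.213. The top crop shows the bowl at about (280,145), with the handle straight in the grip at (240,235). I raise it a little and cross the cans.

Emit:
drive_tool(delta_pos=[[-0.3,-0.4,0],[-0.8,-1.2,0],[-1.3,-2.6,-0.1],[-1.5,-4.3,-0.2],[-1.5,-6.2,-0.2],[-1.5,-8.2,-0.3],[-1.5,-10.2,-0.4],[-1.5,-12.2,-0.5],[-1.5,-14.2,-0.6],[-1.5,-16.2,-0.7],[-1.5,-18,-0.8],[-1.5,-19.2,-0.8]], rotation=[[0,0,0],[0,0,0],[0,0,0],[0,0,0],[0,0,0],[0,0,0],[0,0,0],[0,0,0],[0,0,0],[0,0,0],[0,0,0],[0,0,0]])

```text
time: 5.67
tcp_pos: [0.5059, -0.1012, 0.2912]
eef_rot: [-0.038, 0.707, -0.038, -0.706]
contact_force: [-0.0, 0.8, -1.5]
opening: 0.0169
```

Emit:
drive_tool(delta_pos=[[0,-0.8,0.1],[0,-2,0.3],[0,-3.8,0.7],[0,-5.8,1.2],[0,-7.8,1.7],[0,-9.8,2.1],[0,-11.8,2.6],[0,-13.8,3],[0,-15.8,3.5],[0,-17.6,3.9],[0,-19,4.2],[0,-19.6,4.3]], rotation=[[0,0,0],[0,0,0],[0,0,0],[0,0,0],[0,0,0],[0,0,0],[0,0,0],[0,0,0],[0,0,0],[0,0,0],[0,0,0],[0,0,0]])

```text
time: 6.67
tcp_pos: [0.484, 0.0968, 0.2906]
eef_rot: [-0.039, 0.706, -0.039, -0.706]
contact_force: [0.1, 0.5, -1.9]
opening: 0.0166
```

Run:
```python
from h import *
s=ctrl.state();T=toolR(s);print(s["tcp_pos"],s["q"].round(2),s["contact_force"].round(1),s["opening"]);print(T.as_matrix().round(3))
print("to (.4625,.238)",T.inv().apply(np.array([.4625,.238,.2887])-s["tcp_pos"])*100)
```

```text
[0.48396757 0.09675952 0.29057785] [ 0.4  -0.01 -0.64  1.74 -0.01  1.41 -1.92] [ 0.1  0.5 -1.9] 0.016616905052300988
[[ 0.    -0.109 -0.994]
 [ 0.001 -0.994  0.109]
 [-1.    -0.001 -0.   ]]
to (.4625,.238) [  0.19486788 -13.80426347   3.67925172]
```

Emit:
drive_tool(delta_pos=[[0,-0.5,0.1],[0,-1.4,0.4],[0,-2.8,0.8],[0,-4.3,1.2],[0,-5.8,1.6],[0,-7.3,2],[0,-8.8,2.4],[0,-10.3,2.8],[0,-11.7,3.2],[0,-12.8,3.4],[0,-13.5,3.6],[0,-13.8,3.7]], rotation=[[-0.02,0,0],[-0.06,0,0],[-0.12,0,0],[-0.18,0,0],[-0.25,0,0],[-0.31,0,0],[-0.38,0,0],[-0.44,0,0],[-0.5,0,0],[-0.55,0,0],[-0.58,0,0],[-0.6,0,0]])

```text
time: 7.67
tcp_pos: [0.463, 0.2368, 0.2902]
eef_rot: [-0.172, -0.686, -0.172, 0.686]
contact_force: [-0.7, -0.1, -2.6]
opening: 0.0169
```

Emit:
drive_tool(delta_pos=[[0,0,0],[0,0,0],[0,0,0],[0,0,0]], rotation=[[0,0,0],[0,0,0],[0,0,0],[0,0,0]])

```text
time: 8.0
tcp_pos: [0.4637, 0.2345, 0.2902]
eef_rot: [-0.17, -0.686, -0.17, 0.686]
contact_force: [0.2, -0.4, -1.8]
opening: 0.0166
```

```bash
cat > m.py <<'E'
from h import *
s=ctrl.state();T=toolR(s);print(s["tcp_pos"],s["q"].round(2),s["contact_force"].round(1),s["opening"]);print(T.as_matrix().round(3))
for n in("top","scene"):
    c=capture(n);P=cloud(c);v=strainer(P,s);cv2.imwrite(f"pics/{n}3.png",c["image"])
    print(n,"shift to pot axis, foot .165: tool cm",T.inv().apply(np.array([.542,.2797,.165])-[v[0],v[1],v[2]-.065])*100)
a=cv2.imread("pics/top3.png")[110:290,110:310];b=cv2.imread("pics/scene3.png")[150:330,160:360]
cv2.imwrite("pics/c3.png",cv2.resize(np.hstack([a,b]),None,fx=2,fy=2))
E
python3 m.py
```

```text
[0.4636651  0.23453007 0.29020828] [ 0.25  0.07 -0.79  1.68  0.05  1.42 -1.64] [ 0.2 -0.4 -1.8] 0.016567706965030047
[[-0.     0.467 -0.884]
 [-0.001 -0.884 -0.467]
 [-1.     0.     0.   ]]
n 667 expected [0.5432 0.2766 0.2952] rim c [0.5379 0.2744 0.2956] slopes [-0.014 -0.023] foot z~ 0.2306
top shift to pot axis, foot .165: tool cm [ 6.55700544 -0.27883585 -0.61447442]
n 1467 expected [0.5432 0.2766 0.2952] rim c [0.5391 0.2785 0.2958] slopes [-0.016  0.029] foot z~ 0.2308
scene shift to pot axis, foot .165: tool cm [ 6.57506707  0.02454493 -0.31569111]
```

View pics/c3.png

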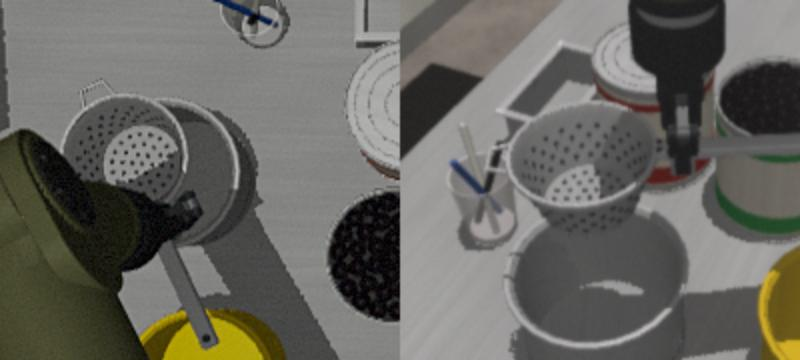

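The strainer is over the grey pot and still level. The top crop shows the bowl at (125,150) above the mouth, and the offset is parallax. The remaining offset is a few mm, so I lower it with a small correction.

Emit:
drive_tool(delta_pos=[[0.3,-0.1,-0.1],[0.9,-0.2,-0.2],[1.6,-0.2,-0.3],[2.3,-0.2,-0.3],[3,-0.2,-0.3],[3.7,-0.2,-0.3],[4.4,-0.2,-0.3],[5.1,-0.2,-0.3],[5.7,-0.2,-0.3],[6.2,-0.2,-0.3],[6.4,-0.2,-0.3],[6.5,-0.2,-0.3]], rotation=[[0,0,0],[0,0,0],[0,0,0],[0,0,0],[0,0,0],[0,0,0],[0,0,0],[0,0,0],[0,0,0],[0,0,0],[0,0,0],[0,0,0]])

```text
time: 9.1
tcp_pos: [0.4649, 0.2386, 0.2249]
eef_rot: [-0.171, -0.686, -0.171, 0.686]
contact_force: [0.5, 0.1, -2.7]
opening: 0.0169
```

Emit:
drive_tool(delta_pos=[[0,0,0],[0,0,0],[0,0,0],[0,0,0],[0,0,0],[0,0,0]], rotation=[[0,0,0],[0,0,0],[0,0,0],[0,0,0],[0,0,0],[0,0,0]])

```text
time: 9.6
tcp_pos: [0.4651, 0.2387, 0.2254]
eef_rot: [0.171, 0.686, 0.171, -0.686]
contact_force: [-0.4, 0.0, -2.1]
opening: 0.0164
```

```bash
python3 m.py
```

```text
[0.46508992 0.23869334 0.22541774] [ 0.23  0.12 -0.8   1.77  0.09  1.29 -1.68] [-0.4  0.  -2.1] 0.016423610005211482
[[ 0.     0.469 -0.883]
 [-0.    -0.883 -0.469]
 [-1.     0.    -0.   ]]
n 564 expected [0.5446 0.2809 0.2304] rim c [0.5394 0.2792 0.231 ] slopes [-0.017 -0.02 ] foot z~ 0.166
top shift to pot axis, foot .165: tool cm [ 0.10188971  0.07773358 -0.24779987]
n 1308 expected [0.5446 0.2809 0.2304] rim c [0.5403 0.2826 0.231 ] slopes [-0.018  0.031] foot z~ 0.166
scene shift to pot axis, foot .165: tool cm [ 0.10495283  0.33721921 -0.01039169]
```

View pics/c3.png

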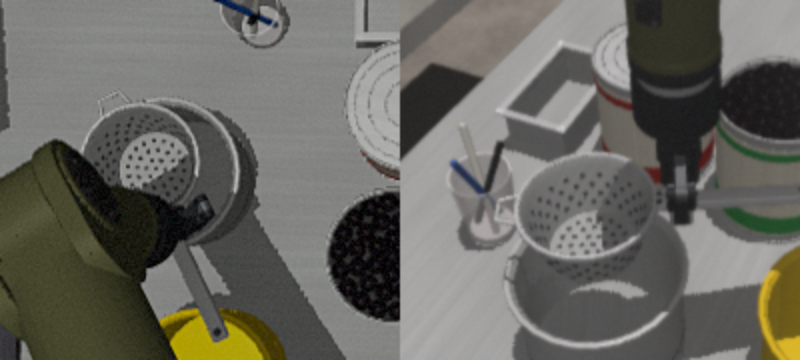

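The strainer hangs just above the mouth. Depth and kinematics agree to about 4 mm, but the foot disc in the top crop, at about (160,165), looks slightly high. I'll check by overlaying the projected circles.

Run:
```python
from h import *
out=[]
for n,(u0,v0) in(("top",(140,145)),("scene",(205,210))):
    c=capture(n);im=cv2.resize(c["image"][v0:v0+110,u0:u0+110],None,fx=3.6,fy=3.6,interpolation=cv2.INTER_CUBIC)
    M=cv2.Rodrigues(np.array(c["rvec"],float))[0];K=np.array(c["intrinsics"])
    def circ(x,y,z,r,col):
        t=np.linspace(0,2*np.pi,80);W=np.stack([x+r*np.cos(t),y+r*np.sin(t),0*t+z],1)
        q=W@M.T+np.array(c["tvec"]).ravel();q=q[:,:2]/q[:,2:];q=q*(1+c["k1"]*(q**2).sum(1,keepdims=True))
        q=(q*[K[0,0],K[1,1]]+K[:2,2]-[u0,v0]+.5)*3.6
        cv2.polylines(im,[q.astype(np.int32)],True,col,1,cv2.LINE_AA)
    circ(.542,.2797,.140,.090,(0,255,0))   # pot rim
    circ(.542,.2797,.167,.045,(0,0,255))   # foot if centred
    circ(.542,.2797,.231,.0665,(255,128,0))# bowl rim if centred
    out.append(im)
cv2.imwrite("pics/ov.png",np.hstack(out))
# moved things?
P=cloud(capture("top"));Q=np.load("top0.npy")
for k,b in dict(shut=(275,125,352,203),tumb=(205,85,265,140),pan=(280,82,362,130),open=(265,203,345,280)).items():
    d=abs(P[b[1]:b[3],b[0]:b[2],2]-Q[b[1]:b[3],b[0]:b[2],2]);print(k,np.mean(d>.015).round(3))
```

```text
shut 0.0
tumb 0.0
pan 0.0
open 0.0
```

View pics/ov.png

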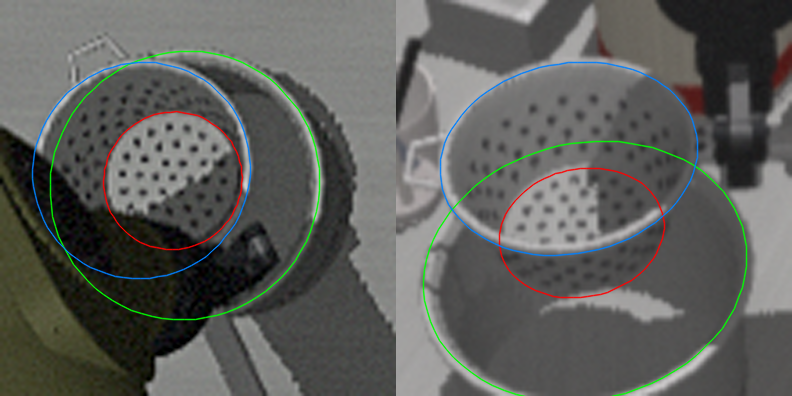

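The projected circles for a centred foot, bowl rim and pot rim all lie on the picture to within about a pixel (2–3 mm): foot at (173,180), bowl rim at (140,170), pot rim at (185,185). None of the four other objects has moved. I let it settle briefly, then hand in.

Emit:
drive_tool(delta_pos=[[0,0,0],[0,0,0],[0,0,0],[0,0,0]], rotation=[[0,0,0],[0,0,0],[0,0,0],[0,0,0]])

```text
time: 10.18
tcp_pos: [0.465, 0.2387, 0.2253]
eef_rot: [-0.171, -0.686, -0.171, 0.686]
contact_force: [-0.1, 0.9, -2.4]
opening: 0.0166
```

```bash
python3 -c "
from h import *
s=ctrl.state();print(s['tcp_pos'],abs(s['joint_vel']).max(),s['opening']);print(ctrl.finish_job())"
```

```text
[0.46501655 0.23866178 0.22526655] 0.0018645521620557712 0.01656636509860103
the job is handed in; nothing more can be done
None
```

I gripped the strainer by its handle at 70 N and lifted it over the cans with its foot at about z 0.23 m. I handed the job in at about 10 s, with the strainer held still over the grey steel pot; no verdict was reported.

- **Position:** the foot is about 26 mm above the rim. It is within about 4 mm of the pot's axis by both cameras and by the arm's own position.
- **Level:** the tilt is at most about 0.035 rad.
- **Disagreement:** the two cameras differ by about 3 mm, and by about 0.05 rad on one tilt direction. Both are well inside the limits.
- **Other objects:** the depth map shows no change at the cans, the shallow pan or the tumbler. The pot's rim still matches its first measured position.

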